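# Shut the herb planter and slide it to its place by the ledge

## Robot

A 6-joint arm with a two-finger parallel gripper is mounted at the origin on the work surface. World frame = base frame: x ahead of the robot, y to its left, z up, the work surface at z = 0. Lengths are in m, angles in rad, forces in N, time in s.
With the tool pointing down it reaches from about 0.25 to 0.775 m from the base axis. Payload 4 kg.
Tool frame: the origin (TCP) lies between the finger pads; the fingertips stand 14 mm ahead of it and the grasp point (between the pads) lies 5 mm behind it; z points along the fingers, y is the line along which they close (so a half turn about z gives the same grasp; the last joint's range is limited). The gripper opens to 85 mm and grips with 20 to 120 N. Pads are 22 mm wide; open, the fingers measure 114 mm over their backs; the gripper's body (76 mm by 85 mm) begins 54 mm behind the grasp point. The pads swing forward as they close: fully open they stand 13 mm farther back than shut.
Start: joints at [-1.421, 0.087, 1.371, -0, 1.684, -0.103], TCP at [0.138, -0.533, 0.245] pointing down, gripper open.
Joint ranges: [-3.1, 3.1], [-0.76, 2.03], [0.27, 2.55], [-1.08, 4.22], [0.17, 2.65], [-2.57, 2.57]. Speed limits (rad/s): [2.79, 2.79, 3.14, 3.14, 3.14, 3.14].

## Interface

Orientations are given as a unit quaternion [w, x, y, z].
In Python, from cell import state, capture, sign_off, outline_of gives the robot as it stands.
- The arm moves only by the shell command python3 -m pendant 'ROWS' [FORCE]. ROWS is JSON, a list of rows, each a list of 7 numbers: the shift along the tool's x, y, z in m, then the turn, a rotation vector about the tool's x, y, z in rad, then the gripper's target within -1 to 1 (shut at 1, half-way at 0, fully open at -1). In form: [[x, y, z, rx, ry, rz, jaw], ...]. A call has 1 to 20 rows; each row is the pose to reach, as a shift and turn from the pose commanded when the call began, along the tool's axes at that moment; what a row does not reach only later rows make up. A row lasts 1/12 s, in which the tool goes at most 41.7 mm and 7.16 degrees, less where a joint would pass 70% of its speed; a pose out of reach is approached as far as the arm can. A call with a gripper value outside its range is refused whole. The fingers move at their own pace and stop on an object; FORCE is the grip in N (left out, the last holds). Time passes only in rows, so rows that repeat a pose let the fingers close. It gives the time, the measured TCP pose, the force and the opening at its end, in the units of the state.
- state(): the state, without advancing time (a new reading comes with each control period).
- capture(name): name is "scene" or "top"; returns a dict with "img" (384x512x3 uint8, red, green, blue), "range_z" (384x512 float32, m along the optical axis (not along the pixel's ray), 0 where there is no reading), "fx", "fy", "cx", "cy" (pixels), "world_from_camera" (4x4, takes a point from camera to world coordinates). Camera axes: x right, y down, z forward; pixel columns grow to the right and rows downward; lengths in m; the calibration is good to about 2 mm. A picture is of the moment at which its call begins.
- sign_off(): hands the job in, once; it reports no verdict.
Trained networks look in the newest picture that a camera, given by its name, has taken for a name from the list of things; names that differ only in an ending like _2 or _b are one class to them, and where a whole thing is asked for, a point or a joint stands for the part that bears it (a point fixed in the world has none). Each returns a list of dicts, best first, with "score" (0 to 1); they miss things now and then, are a little off and sometimes report something else, mostly with a low value. They report only what shows in the picture. A call takes as long as a camera call. They do not tell look-alikes from the thing itself.
- outline_of(camera, name): "region" (384x512 bool, what is visible of it) and "uv" ([column, row] in pixels, amid what is visible of it).
The state is a dict: "time": time; "q": joint angles; "qd": joint speeds; "tau": joint torques, N m; "eef_pos": TCP position; "tcp_rot": TCP orientation; "force": force on the tool from outside, world axes, zero at the start; "torque": the same for the moment, N m; "grip_width": finger opening in m.
Only numpy, scipy, OpenCV 4.12 (cv2) and the standard library are available. Lean on these libraries where they do the work, as an engineer would, in place of code of your own. Each camera call takes 0.05 s, during which the arm holds its last target. There are 200 camera calls.

## Task

Shut the tall clear herb planter's sliding roof door by nudging its orange fin with the fingertips, then push the planter low on its terracotta-coloured base so that it slides, without rocking or lifting it, onto the blue tile until its back stands flush against the stone ledge, centred on the tile. Do not push on the clear house, and leave the pot, funnel, scoop, rake, bottle and jar where they are. Finish with the door fully shut.

Things in the scene. Friction and masses are not known exactly. Their poses are not given: they have to be found in the camera images.
- planter: Tall planter, loose, 0.7 to 1 kg: tips over its back edge if pushed about 80 mm or more above the slab. Origin on the slab, centre of the house's footprint; x to its back (away from the robot), y left. Solid terracotta base, 45 mm high, y -90 to 90, x -100 (upright front face to push) to 50 mm; x -100 to -50 is a bare step. Starts 130-170 mm before its place, up to 35 mm aside, turned up to 0.2 rad from it.
- house: Clear acrylic house with aluminium corner posts, fixed on the base: x -50 to 50 mm, y -90 to 90 mm of the planter, from 45 to 225 mm above the slab. The right half (-y) of its roof is closed, the left half (+y) open. Not to be pushed. Origin on the top of the base, 45 mm above the slab.
- door (a joint): Sliding roof door, clear panel 100 x 90 x 4 mm, top face 231 mm above the slab. In m: 0 = fully shut (end stop, panel over the left, +y half of the roof), 0.08 = fully open (to the right). It shuts along the planter's +y, takes about 1 N and stays where left; pushing hard on its end stop tips the planter sideways.
- door_fin (a point): Centre of the orange upright fin in the middle of the door panel: 60 mm long (along planter x), 10 mm thick (along planter y), 28 mm tall above the panel (231 to 259 mm above the slab); this point is 245 mm above the slab. Moves with the door; with the door shut it lies at planter y = +45 mm. Push on its right (-y) face.
- bay: The planter's fixed place: a flat blue glazed tile, 150 x 180 mm, flush with the slab, and behind it a white stone ledge 260 mm wide, 30 mm thick, 30 mm high. Origin: where the planter's origin belongs, on the slab; x points to the ledge, y left. The ledge's front face is at x = +50 mm, so a planter that touches it squarely and centred has the same pose as the bay.
- pot: White ceramic pot, 100 mm across, 85 mm high, origin under its centre. Bystander to one side of the tile.
- funnel: Green funnel standing mouth down, 100 mm across, 95 mm high, origin under its centre. Bystander to one side of the tile.
- scoop: White plastic scoop lying on the left of the work, 145 mm long, 50 mm wide, 26 mm high, origin at the junction of handle and bowl. Bystander.
- rake: Stainless mini rake lying on the right of the work, 225 mm long, 75 mm wide, 25 mm high, origin near the middle of its length. Bystander.
- bottle: Amber bottle, 64 mm across, 170 mm high, origin under its centre. Bystander at a side.
- jar: Green jar, 70 mm across, 90 mm high, origin under its centre. Bystander at a side.
Mind the look-alikes: they are no part of the job. What is shaped like the planter but purple is not meant.

How it is judged:
On the way, in this order (a step that is already met when the one before it is completed fails the run):
1. the roof door is shut while the planter still stands away from the ledge (value of joint door below 0.006 m and x of planter in the frame of bay below -0.06 m), for 0.2 s.
2. the planter stands on the tile against the ledge (x of planter in the frame of bay between -0.012 and 0.012 m and y of planter in the frame of bay between -0.02 and 0.02 m and angle between the x axis of planter and the x axis of bay, either way round below 0.1 rad), for 0.2 s.
At the end, for the whole second after the job is handed in: The planter stands at rest and upright (within 0.03 rad) on the slab, its back within 12 mm of the ledge, within 20 mm of the tile's centre sideways and square to the ledge within 0.10 rad, with the roof door within 6 mm of fully shut (all of step 2 and value of joint door below 0.006 m and angle between planter's own z axis and vertical below 0.03 rad and height (world z) of planter below 0.008 m and linear speed of planter below 0.01 m/s); the robot touches nothing.
It fails at once if the planter rocks or tips by more than 0.14 rad (angle between planter's own z axis and vertical above 0.14 rad).
It fails at once if the planter is lifted (height (world z) of planter above 0.02 m).
It fails at once if the robot pushes on the clear house with more than 4 N (contact force between any of the fingers, the arm and house above 4 N).
It fails at once if the pot, funnel, scoop, rake, bottle or jar is shifted by more than 20 mm (distance of any of pot, funnel, scoop, rake, bottle, jar from where it was at the start of the episode above 0.02 m).
It also fails if it takes over 61 s, if anything falls off the work surface, if the arm or the gripper's body presses on something with over 40 N, if the wrist force passes 120 N, or if a joint passes its speed limit or range.

## Working session

There is one attempt and no reset: what is moved stays moved. The work goes in short steps, Python scripts to look and compute and a shell command to move; the robot and the scene stay as the last step left them, time stands still between calls to the robot, and variables do not carry over. Pictures are saved under pics/ and viewed, on a budget of 10 in all, crops included, one or two more only if the job needs it, and the job is handed in when it is done.

```bash
ls; mkdir -p pics
python3 - <<'E'
from cell import *
import cv2,numpy as np
a=capture("scene");b=capture("top")
cv2.imwrite("pics/a.png",a["img"][...,::-1]);cv2.imwrite("pics/b.png",b["img"][...,::-1])
print(a["world_from_camera"],b["world_from_camera"],a["fx"],b["fx"])
s=state();print(s)
for c in("scene","top"):
  for n in("planter","house","door","door_fin","bay","pot","funnel"):
    for d in outline_of(c,n): print(c,n,round(d["score"],2),d["uv"],d["region"].sum())
E
```

```text
pics
[[-0.51253147  0.5130937  -0.68851023  1.39445139]
 [ 0.85857032  0.31834782 -0.40188515  0.52068859]
 [ 0.01298099 -0.79711324 -0.6036903   0.92828183]
 [ 0.          0.          0.          1.        ]] [[-2.22084999e-02 -9.98294310e-01  5.39930865e-02  4.43488305e-01]
 [-9.99751884e-01  2.20832229e-02 -2.91581490e-03  1.81088704e-02]
 [ 1.71850006e-03 -5.40444458e-02 -9.98537052e-01  1.74881125e+00]
 [ 0.00000000e+00  0.00000000e+00  0.00000000e+00  1.00000000e+00]] 438.906453159955 484.98221304389375
{'time': 0.1, 'q': array([-1.42109561e+00,  8.79113660e-02,  1.37211420e+00, -1.37269277e-05,
        1.68356042e+00, -1.03125099e-01]), 'qd': array([-0.00055252,  0.00041432, -0.00305974, -0.00086418, -0.00035162,
        0.00125974]), 'tau': array([ 2.46699296e-03, -3.53016007e+01, -3.14217174e+01,  4.00178476e-05,
        7.94796331e-03,  6.25883345e-06]), 'eef_pos': array([ 0.13749442, -0.53211558,  0.24423395]), 'tcp_rot': array([-9.96239799e-04,  9.92020127e-01,  1.26075670e-01, -3.00269264e-05]), 'force': array([-0.00074792, -0.20120439,  0.38842767]), 'torque': array([ 0
[... 673 characters left out ...]
3
scene bay 0.82 [224.1, 272.7] 3291
scene pot 0.86 [299.0, 277.8] 1421
scene funnel 0.59 [182.9, 229.6] 726
top planter 0.96 [213.1, 243.2] 2411
top planter 0.93 [267.1, 182.0] 2696
top planter 0.58 [396.4, 221.0] 3467
top house 0.88 [394.5, 227.9] 1718
top house 0.69 [209.6, 259.2] 891
top house 0.66 [292.6, 174.3] 616
top door 0.87 [273.1, 172.2] 869
top door 0.66 [410.8, 207.2] 966
top door 0.62 [218.1, 226.7] 939
top door 0.62 [121.2, 165.8] 364
top door_fin 0.97 [412.8, 209.6] 927
top door_fin 0.84 [272.8, 171.1] 913
top door_fin 0.8 [218.5, 232.0] 894
top door_fin 0.5 [255.9, 133.0] 2529
top bay 0.77 [254.4, 133.7] 2422
top pot 0.8 [195.3, 150.9] 631
top funnel 0.83 [315.2, 162.3] 640
```

View pics/a.png

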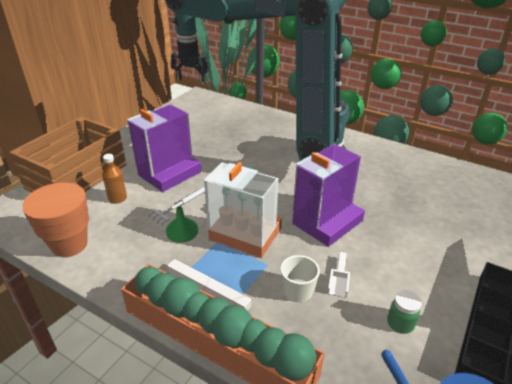

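View pics/b.png

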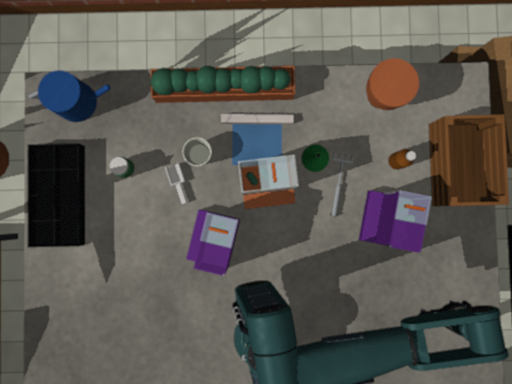

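Candidates for the planter in the top view: (213,243) and (396,221) are purple, so they are look-alikes. (267,182) has a terracotta base and stands before the blue tile, so it fits. I'll confirm it in a crop and measure.

```bash
cat > h.py <<'E'
from cell import *
import cv2,numpy as np
def pts(c):
    v,u=np.mgrid[0:384,0:512]; z=c["range_z"]
    P=np.stack([(u-c["cx"])/c["fx"]*z,(v-c["cy"])/c["fy"]*z,z],-1)
    T=c["world_from_camera"]; return P@T[:3,:3].T+T[:3,3]
def rect(p):  # centre, (long,short), yaw of the short axis (pointing +x)
    (c,(w,h),a)=cv2.minAreaRect((p[:,:2]*1000).astype(np.float32))
    a=np.radians(a); 
    if w>h: a+=np.pi/2;w,h=h,w
    a=(a+np.pi/2)%np.pi-np.pi/2
    return np.round(np.array(c)/1000,4),(round(h),round(w)),round(a,3)
def big(m):
    n,l,s,_=cv2.connectedComponentsWithStats(m.astype(np.uint8)); 
    return l==1+np.argmax(s[1:,4])
def look(box=(200,320,90,230)):
    c=capture("top");P=pts(c);I=c["img"];H=cv2.cvtColor(I,cv2.COLOR_RGB2HSV);z=P[...,2]
    W=np.zeros(z.shape,bool);W[box[2]:box[3],box[0]:box[1]]=1
    h,s,v=[H[...,i].astype(int) for i in range(3)]
    warm=W&((h<18)|(h>172))&(s>90)
    r={}
    M=dict(step=warm&(z>.03)&(z<.06),fin=W&(h<16)&(s>140)&(z>.22)&(z<.28),
           tile=W&(h>95)&(h<125)&(s>80)&(abs(z)<.02),ledge=W&(s<70)&(z>.018)&(z<.042)&(np.mgrid[0:384,0:512][0]<130))
    for k,m in M.items():
        if m.sum()<10: print(k,"none");continue
        m=big(m);r[k]=m;q=P[m];print(k,m.sum(),rect(q),"mean",np.round(q.mean(0),4))
    return c,P,r
E
python3 - <<'E'
from h import *
c,P,r=look()
cv2.imwrite("pics/c.png",cv2.resize(c["img"][90:230,160:360],None,fx=4,fy=4,interpolation=cv2.INTER_CUBIC)[...,::-1])
for n in("pot","funnel","rake","scoop","jar","bottle"):
    o=outline_of("top",n)[:2]
    for d in o:
        q=P[d["region"]];print(n,round(d["score"],2),d["uv"],np.round(np.percentile(q,[3,97],axis=0),3).tolist())
E
```

```text
step 717 (array([ 0.4907, -0.0309]), (179, 50), np.float64(0.095)) mean [ 0.4903 -0.0307  0.0442]
fin 40 (array([ 0.5655, -0.042 ]), (55, 6), np.float64(-1.479)) mean [ 0.5657 -0.042   0.2578]
tile 1687 (array([0.6904, 0.0071]), (178, 148), np.float64(-0.023)) mean [ 6.995e-01  1.050e-02 -1.000e-04]
ledge 644 (array([0.7789, 0.0053]), (255, 33), np.float64(-0.019)) mean [0.7792 0.0051 0.0292]
pot 0.72 [195.9, 149.4] [[0.616, 0.175, -0.002], [0.703, 0.261, 0.087]]
pot 0.31 [266.0, 183.8] [[0.468, -0.111, 0.037], [0.613, 0.061, 0.251]]
funnel 0.66 [316.6, 160.8] [[0.592, -0.244, 0.006], [0.678, -0.156, 0.093]]
rake 0.64 [336.2, 191.6] [[0.436, -0.324, -0.004], [0.631, -0.258, 0.032]]
rake 0.46 [120.6, 166.0] [[0.583, 0.452, 0.009], [0.639, 0.513, 0.096]]
scoop 0.6 [174.5, 178.2] [[0.492, 0.272, -0.004], [0.617, 0.331, 0.032]]
jar 0.57 [120.3, 165.8] [[0.583, 0.452, 0.013], [0.64, 0.509, 0.096]]
bottle 0.8 [400.7, 159.9] [[0.589, -0.508, 0.017], [0.642, -0.464, 0.173]]
```

View pics/c.png

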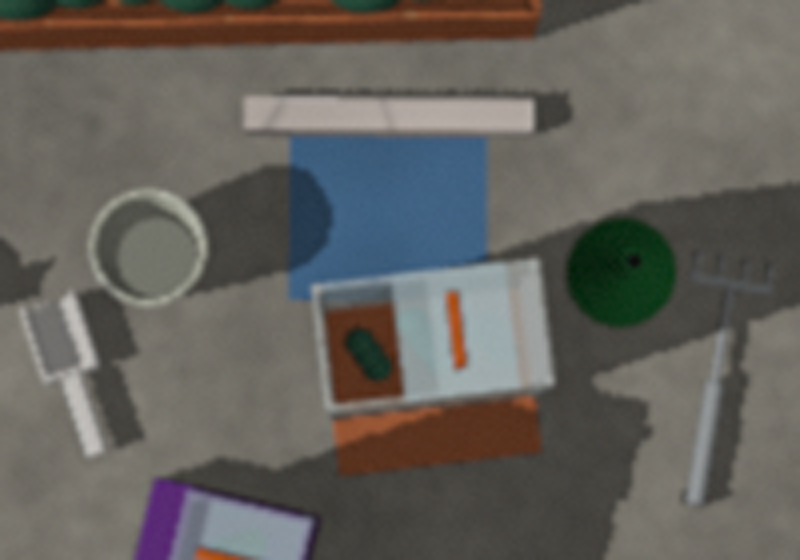

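The crop shows the terracotta planter, with its fin at top-view pixel (273,172). Its door is about 63 mm open. Planter pose is about (0.565, -0.024, yaw 0.095) and bay about (0.7145, 0.0065, -0.021). I'll raise the arm, shut the jaws, and move to the right of the fin.

```bash
python3 -m pendant '[[0,0,-0.04,0,0,0,1],[0,0,-0.08,0,0,0,1],[0,0,-0.1,0,0,0,1],[0.035,-0.02,-0.1,0,0,0.02,1],[0.07,-0.04,-0.1,0,0,0.04,1],[0.105,-0.064,-0.1,0,0,0.06,1],[0.14,-0.085,-0.1,0,0,0.08,1],[0.175,-0.107,-0.1,0,0,0.1,1],[0.21,-0.128,-0.1,0,0,0.12,1],[0.245,-0.15,-0.1,0,0,0.14,1],[0.28,-0.171,-0.1,0,0,0.158,1],[0.315,-0.192,-0.1,0,0,0.158,1],[0.35,-0.213,-0.1,0,0,0.158,1],[0.385,-0.235,-0.1,0,0,0.158,1],[0.42,-0.256,-0.1,0,0,0.158,1],[0.455,-0.277,-0.1,0,0,0.158,1],[0.49,-0.3,-0.1,0,0,0.158,1],[0.515,-0.314,-0.1,0,0,0.158,1],[0.532,-0.324,-0.1,0,0,0.158,1],[0.532,-0.324,-0.1,0,0,0.158,1]]' 20
python3 - <<'E'
from h import *
s=state();w,x,y,z=s["tcp_rot"]
print(s["eef_pos"],s["tcp_rot"],"tool x yaw",np.arctan2(2*(x*y+w*z),1-2*(y*y+z*z)),s["grip_width"])
c=capture("top");P=pts(c)
for d in outline_of("top","planter"):
    print(d["uv"],d["score"],np.round(np.percentile(P[d["region"]],[2,98],axis=0),3).tolist())
E
```

```text
time: 2.82
eef_pos: [0.5737, -0.0825, 0.3439]
tcp_rot: [-0.001, 0.999, 0.05, -0.0]
force: [-0.5, 0.8, 0.2]
grip_width: -0.0003
[ 0.57371419 -0.0824634   0.34394328] [-8.82039969e-04  9.98746676e-01  5.00413928e-02 -3.98121846e-04] tool x yaw 0.10012528671657328 -0.00030980350507945795
[213.8, 242.3] 0.77 [[0.263, 0.083, 0.006], [0.444, 0.248, 0.257]]
[257.9, 186.0] 0.63 [[0.465, -0.114, 0.036], [0.608, 0.063, 0.237]]
```

```bash
python3 -m pendant '[[0,0,0.035,0,0,0,1],[0,0,0.07,0,0,0,1],[0,0,0.088,0,0,0,1],[0,0,0.088,0,0,0,1],[0,-0.006,0.088,0,0,0,1],[0,-0.012,0.088,0,0,0,1],[0,-0.018,0.088,0,0,0,1],[0,-0.023,0.088,0,0,0,1],[0,-0.028,0.088,0,0,0,1],[0,-0.033,0.088,0,0,0,1],[0,-0.038,0.088,0,0,0,1],[0,-0.043,0.088,0,0,0,1],[0,-0.048,0.088,0,0,0,1],[0,-0.053,0.088,0,0,0,1],[0,-0.058,0.088,0,0,0,1],[0,-0.063,0.088,0,0,0,1],[0,-0.067,0.088,0,0,0,1],[0,-0.070,0.088,0,0,0,1],[0,-0.070,0.088,0,0,0,1]]'
python3 - <<'E'
from h import *
c,P,r=look()
s=state();print(s["eef_pos"],s["force"])
c=capture("scene");cv2.imwrite("pics/d.png",cv2.resize(c["img"][100:280,160:360],None,fx=3,fy=3)[...,::-1])
E
```

```text
time: 4.5
eef_pos: [0.5649, -0.0153, 0.2572]
tcp_rot: [-0.0, 0.999, 0.048, -0.0]
force: [-0.6, 0.0, -0.5]
grip_width: 0.0
step 459 (array([ 0.4888, -0.0109]), (119, 50), np.float64(0.094)) mean [ 0.4887 -0.0103  0.0443]
fin 16 (array([0.395 , 0.1462]), (28, 6), np.float64(-0.256)) mean [0.396  0.1482 0.2603]
tile 1194 (array([0.6904, 0.0072]), (178, 148), np.float64(-0.021)) mean [7.143e-01 1.640e-02 1.000e-04]
ledge 641 (array([0.7794, 0.0051]), (255, 33), np.float64(-0.027)) mean [0.7793 0.0043 0.029 ]
[ 0.56483213 -0.01559255  0.25711275] [ 0.33844935 -0.34139632 -0.23130733]
```

View pics/d.png

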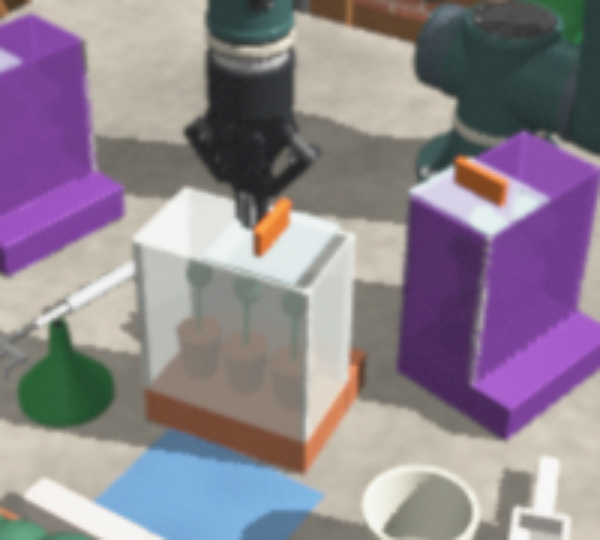

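The fingers are behind the fin (crop 270,225) and the door is most of the way shut. I'll continue gently and measure the fin in the scene camera.

```bash
python3 -m pendant '[[0,-0.002,0,0,0,0,1],[0,-0.004,0,0,0,0,1],[0,-0.006,0,0,0,0,1],[0,-0.008,0,0,0,0,1],[0,-0.010,0,0,0,0,1],[0,-0.010,0,0,0,0,1]]'
cat >> h.py <<'E'
def fin():
    c=capture("scene");P=pts(c);H=cv2.cvtColor(c["img"],cv2.COLOR_RGB2HSV);z=P[...,2]
    m=(H[...,0]<16)&(H[...,1]>140)&(z>.235)&(z<.28)&(abs(P[...,0]-.566)<.06)&(abs(P[...,1])<.07)
    m=big(m);q=P[m];t=q[q[:,2]>.250];print("fin",m.sum(),"all",q.mean(0).round(4),"top",rect(t),t.mean(0).round(4))
E
python3 - <<'E'
from h import *
fin();s=state();print(s["eef_pos"],s["force"])
E
```

```text
time: 5.1
eef_pos: [0.564, -0.0057, 0.2573]
tcp_rot: [-0.0, 0.999, 0.048, -0.0]
force: [0.7, 0.2, 0.4]
grip_width: 0.0001
fin 106 all [0.5638 0.016  0.253 ] top (array([0.5605, 0.0112]), (63, 16), np.float64(-1.452)) [0.5619 0.015  0.2576]
[ 0.56401275 -0.00575313  0.25729171] [-0.40618011  0.31095899 -0.45292857]
```

```bash
python3 -m pendant '[[0,-0.0015,0,0,0,0,1],[0,-0.003,0,0,0,0,1],[0,-0.0045,0,0,0,0,1],[0,-0.006,0,0,0,0,1],[0,-0.007,0,0,0,0,1],[0,-0.008,0,0,0,0,1],[0,-0.008,0,0,0,0,1]]'
python3 - <<'E'
from h import *
fin();s=state();print(s["eef_pos"],s["force"])
E
```

```text
time: 5.73
eef_pos: [0.5634, 0.0014, 0.2574]
tcp_rot: [0.001, 0.999, 0.047, 0.0]
force: [0.5, -3.0, 0.0]
grip_width: 0.0003
fin 100 all [0.5643 0.0232 0.2529] top (array([0.561 , 0.0188]), (60, 14), np.float64(-1.498)) [0.5626 0.0224 0.2572]
[0.56338007 0.00139356 0.25743423] [ 0.01098845 -2.76887073  0.76500479]
```

3 N along y means the door is on its end stop. Back off, rise, and check from the top camera.

```bash
python3 -m pendant '[[0,0.006,0,0,0,0,1],[0,0.012,0,0,0,0,1],[0,0.012,-0.04,0,0,0,1],[0,0.012,-0.08,0,0,0,1],[-0.04,0.012,-0.085,0,0,0,0],[-0.08,0.014,-0.085,0,0,0,-1],[-0.12,0.016,-0.085,0,0,0,-1],[-0.16,0.016,-0.085,0,0,0,-1],[-0.2,0.016,-0.085,0,0,0,-1],[-0.2,0.016,-0.085,0,0,0,-1]]'
python3 - <<'E'
from h import *
c,P,r=look();fin()
cv2.imwrite("pics/e.png",cv2.resize(c["img"][90:230,160:360],None,fx=4,fy=4,interpolation=cv2.INTER_CUBIC)[...,::-1])
E
```

```text
time: 6.62
eef_pos: [0.3604, -0.0329, 0.3437]
tcp_rot: [0.0, 0.999, 0.047, 0.001]
force: [-0.5, -0.2, -0.4]
grip_width: 0.0726
step 718 (array([ 0.4908, -0.0311]), (179, 50), np.float64(0.098)) mean [ 0.4905 -0.0307  0.0443]
fin 38 (array([0.559 , 0.0202]), (53, 6), np.float64(-1.482)) mean [0.5591 0.0202 0.2575]
tile 1681 (array([0.69 , 0.007]), (178, 148), np.float64(-0.029)) mean [0.6993 0.0104 0.    ]
ledge 648 (array([0.7798, 0.0051]), (255, 32), np.float64(-0.029)) mean [0.7792 0.0051 0.029 ]
fin 95 all [0.5643 0.0234 0.2522] top (array([0.5625, 0.0215]), (56, 9), np.float64(-1.463)) [0.5621 0.0228 0.2573]
```

View pics/e.png

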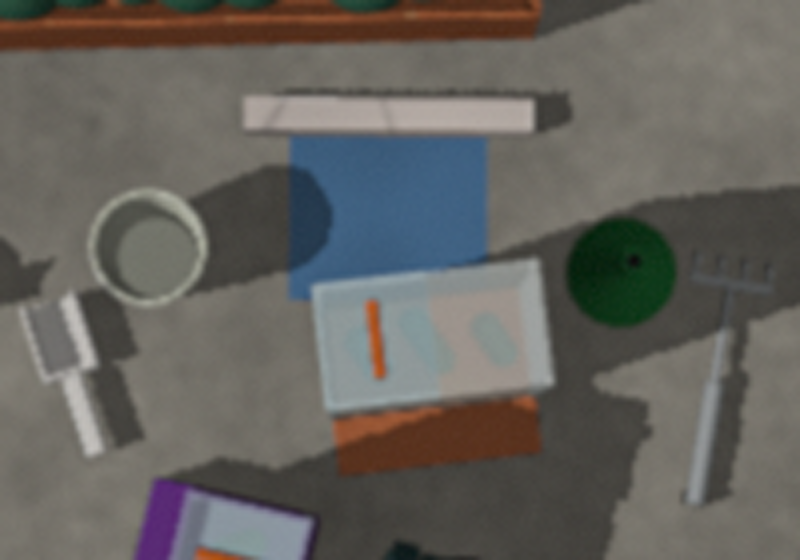

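Door is shut: the fin sits at planter y of about 44 mm, and the planter hasn't moved. The fingers go down in front of the base, fully open, so they make two contacts.

```bash
python3 -m pendant '[[0.03,0.01,0.01,0,0,0,-1],[0.065,0.018,0.03,0,0,0,-1],[0.065,0.018,0.07,0,0,0,-1],[0.065,0.018,0.11,0,0,0,-1],[0.065,0.018,0.15,0,0,0,-1],[0.065,0.018,0.19,0,0,0,-1],[0.065,0.018,0.23,0,0,0,-1],[0.065,0.018,0.265,0,0,0,-1],[0.065,0.018,0.295,0,0,0,-1],[0.065,0.018,0.312,0,0,0,-1],[0.065,0.018,0.322,0,0,0,-1],[0.065,0.018,0.325,0,0,0,-1],[0.065,0.018,0.325,0,0,0,-1]]'
python3 - <<'E'
from h import *
s=state();print(s["eef_pos"],s["force"],s["grip_width"])
c=capture("scene");cv2.imwrite("pics/f.png",cv2.resize(c["img"][100:280,160:360],None,fx=3,fy=3)[...,::-1])
E
```

```text
time: 7.8
eef_pos: [0.4326, -0.0448, 0.0167]
tcp_rot: [-0.0, 0.999, 0.047, -0.001]
force: [0.4, 0.5, -0.5]
grip_width: 0.0856
[ 0.43257886 -0.04476543  0.01673248] [ 0.37182657  0.48261396 -0.49397117] 0.0856381185416349
```

View pics/f.png

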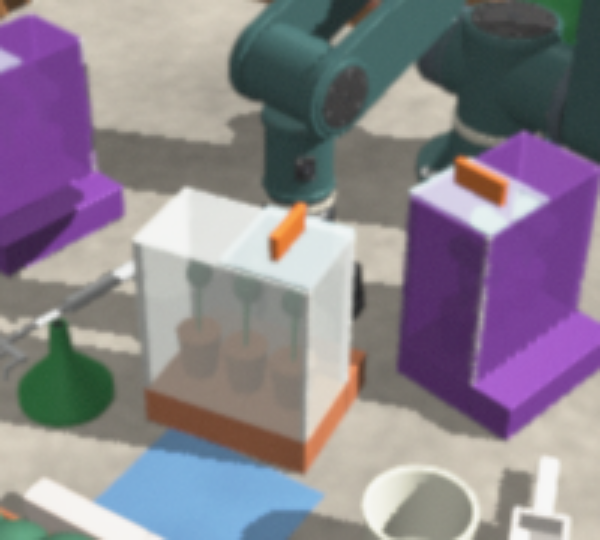

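```bash
python3 -m pendant '[[0.01,0,0,0,0,0,-1],[0.018,0,0,0,0,0,-1],[0.022,0,0,0,0,0,-1],[0.026,-0.0006,0,0,0,0.003,-1],[0.030,-0.0014,0,0,0,0.006,-1],[0.035,-0.0024,0,0,0,0.01,-1],[0.040,-0.0034,0,0,0,0.014,-1],[0.045,-0.0044,0,0,0,0.018,-1],[0.050,-0.0054,0,0,0,0.022,-1],[0.055,-0.0064,0,0,0,0.026,-1],[0.060,-0.0074,0,0,0,0.030,-1],[0.065,-0.0084,0,0,0,0.034,-1],[0.070,-0.0094,0,0,0,0.038,-1],[0.074,-0.0102,0,0,0,0.041,-1],[0.077,-0.0108,0,0,0,0.043,-1],[0.077,-0.0108,0,0,0,0.043,-1]]'
python3 - <<'E'
from h import *
s=state();print(s["eef_pos"],s["force"])
look();fin()
c=capture("scene")
cv2.imwrite("pics/g.png",cv2.resize(c["img"][100:320,140:380],None,fx=2.5,fy=2.5)[...,::-1])
E
```

```text
time: 9.18
eef_pos: [0.5079, -0.0269, 0.0178]
tcp_rot: [0.0, 1.0, 0.026, -0.001]
force: [-3.5, 0.4, 2.2]
grip_width: 0.0855
[ 0.50789265 -0.02685462  0.01776267] [-3.54600599  0.4393647   2.16111416]
step 193 (array([0.8507, 0.0393]), (333, 5), np.float64(-0.002)) mean [0.8511 0.0379 0.0453]
fin 39 (array([0.6149, 0.0315]), (54, 6), np.float64(-1.521)) mean [0.6141 0.0317 0.2588]
tile 844 (array([0.6896, 0.0075]), (178, 148), np.float64(-0.034)) mean [ 7.283e-01  1.420e-02 -3.000e-04]
ledge 647 (array([0.7792, 0.0053]), (255, 32), np.float64(-0.026)) mean [0.7792 0.0054 0.0288]
fin 64 all [0.6066 0.034  0.2527] top (array([0.6061, 0.0318]), (40, 10), np.float64(-1.487)) [0.6053 0.0334 0.2571]
```

View pics/g.png

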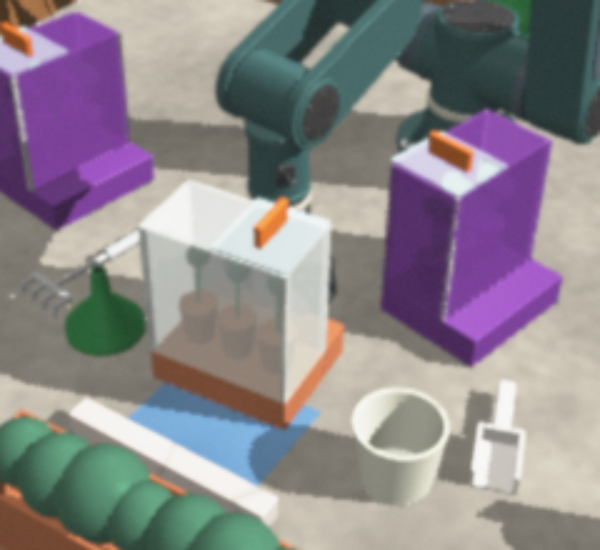

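The fin in the top view shows the planter following the fingers rigidly, at about (0.620, -0.013, yaw 0.055). The picture shows it upright at crop (240,300), clear of the pot and funnel. About 95 mm remains, so I'll do most of it now.

```bash
python3 -m pendant '[[0.003,-0.0008,0,0,0,0.003,-1],[0.007,-0.0018,0,0,0,0.006,-1],[0.012,-0.0030,0,0,0,0.010,-1],[0.017,-0.0042,0,0,0,0.014,-1],[0.022,-0.0055,0,0,0,0.018,-1],[0.027,-0.0067,0,0,0,0.022,-1],[0.032,-0.0079,0,0,0,0.026,-1],[0.037,-0.0091,0,0,0,0.030,-1],[0.042,-0.0103,0,0,0,0.034,-1],[0.047,-0.0115,0,0,0,0.038,-1],[0.052,-0.0128,0,0,0,0.042,-1],[0.057,-0.0140,0,0,0,0.046,-1],[0.062,-0.0152,0,0,0,0.050,-1],[0.067,-0.0165,0,0,0,0.054,-1],[0.071,-0.0175,0,0,0,0.057,-1],[0.073,-0.0180,0,0,0,0.059,-1],[0.073,-0.0180,0,0,0,0.059,-1]]'
python3 - <<'E'
from h import *
s=state();print(s["eef_pos"],s["force"])
look()
E
```

```text
time: 10.75
eef_pos: [0.5796, -0.005, 0.0173]
tcp_rot: [0.0, 1.0, -0.004, -0.0]
force: [-3.8, -0.5, 2.9]
grip_width: 0.0855
[ 0.57962608 -0.0050308   0.01733741] [-3.76357171 -0.51186486  2.89176971]
step 184 (array([0.8511, 0.0398]), (330, 6), np.float64(-0.004)) mean [0.8512 0.04   0.0453]
fin 45 (array([0.6894, 0.0468]), (55, 6), np.float64(1.551)) mean [0.6889 0.0469 0.258 ]
tile none
ledge 360 (array([0.7798, 0.0053]), (255, 31), np.float64(-0.023)) mean [0.785  0.0085 0.0291]
```

About 23 mm remains. Final slow approach, watching for the force rise at the ledge.

```bash
python3 -m pendant '[[0.003,-0.0010,0,0,0,0.003,-1],[0.006,-0.0020,0,0,0,0.006,-1],[0.009,-0.0029,0,0,0,0.009,-1],[0.012,-0.0038,0,0,0,0.012,-1],[0.015,-0.0047,0,0,0,0.015,-1],[0.017,-0.0053,0,0,0,0.017,-1],[0.019,-0.0058,0,0,0,0.017,-1],[0.021,-0.0063,0,0,0,0.017,-1],[0.0225,-0.0066,0,0,0,0.017,-1],[0.0225,-0.0066,0,0,0,0.017,-1]]'
python3 - <<'E'
from h import *
s=state();print(s["eef_pos"],s["force"])
look()
E
```

```text
time: 11.63
eef_pos: [0.6019, 0.0013, 0.0172]
tcp_rot: [0.0, 1.0, -0.012, -0.001]
force: [-5.3, 0.1, 2.5]
grip_width: 0.0854
[0.60185769 0.00131091 0.01722318] [-5.2641693   0.12074922  2.52984466]
step 193 (array([0.8512, 0.0397]), (333, 5), np.float64(0.001)) mean [0.8512 0.038  0.0454]
fin 37 (array([0.7131, 0.0509]), (56, 3), np.float64(1.55)) mean [0.7129 0.0509 0.2577]
tile none
ledge 71 (array([ 0.7768, -0.1093]), (30, 26), np.float64(1.53)) mean [ 0.7768 -0.1093  0.0295]
```

Close to contact (5 N). A couple more millimetres, stepwise.

```bash
python3 -m pendant '[[0.001,0,0,0,0,0,-1],[0.002,0,0,0,0,0,-1],[0.003,0,0,0,0,0,-1],[0.003,0,0,0,0,0,-1]]'
python3 - <<'E'
from h import *
s=state();print(s["eef_pos"],s["force"])
E
```

```text
time: 12.02
eef_pos: [0.6024, 0.0014, 0.0172]
tcp_rot: [-0.0, 1.0, -0.012, -0.003]
force: [-12.1, -0.6, 7.7]
grip_width: 0.0854
[0.60242738 0.00144353 0.01721285] [-12.06142246  -0.61468632   7.69955708]
```

Seated: the force rose to 12 N with no further motion. Retreat straight back, then up and away.

```bash
python3 -m pendant '[[-0.005,0,0,0,0,0,-1],[-0.02,0,0,0,0,0,-1],[-0.05,0,0,0,0,0,-1],[-0.09,0,0,0,0,0,-1],[-0.12,0,-0.01,0,0,0,-1],[-0.15,0,-0.04,0,0,0,-1],[-0.18,0,-0.08,0,0,0,-1],[-0.2,0,-0.12,0,0,0,-1],[-0.22,0,-0.16,0,0,0,-1],[-0.24,0,-0.2,0,0,0,-1],[-0.24,0,-0.24,0,0,0,-1],[-0.24,0,-0.28,0,0,0,-1],[-0.24,0,-0.28,0,0,0,-1]]'
python3 - <<'E'
from h import *
s=state();print(s["eef_pos"],s["force"])
c,P,r=look()
for n in("pot","funnel","rake","scoop","jar","bottle"):
    for d in outline_of("top",n)[:1]:
        print(n,d["uv"],np.round(np.percentile(P[d["region"]],[3,97],axis=0),3).tolist())
a=capture("scene")["img"][100:320,140:380];b=c["img"][70:230,130:350]
cv2.imwrite("pics/i.png",np.hstack([cv2.resize(a,(400,367)),cv2.resize(b,(400,367))])[...,::-1])
E
```

```text
time: 13.1
eef_pos: [0.3675, 0.0072, 0.3051]
tcp_rot: [0.001, 1.0, -0.012, 0.008]
force: [-0.0, 0.4, 0.6]
grip_width: 0.0853
[0.36754894 0.00721838 0.30512996] [-0.03194045  0.40187763  0.64900828]
step 713 (array([0.6393, 0.0105]), (178, 49), np.float64(-0.032)) mean [0.6391 0.0101 0.0445]
fin 37 (array([0.7134, 0.0509]), (56, 3), np.float64(1.55)) mean [0.7139 0.0509 0.259 ]
tile none
ledge 71 (array([0.7821, 0.1198]), (29, 26), np.float64(1.551)) mean [0.7818 0.1198 0.029 ]
pot [197.4, 147.6] [[0.616, 0.175, -0.003], [0.702, 0.26, 0.087]]
funnel [316.2, 160.5] [[0.592, -0.241, 0.009], [0.678, -0.158, 0.092]]
rake [334.6, 197.3] [[0.43, -0.309, 0.014], [0.627, -0.255, 0.031]]
scoop [176.1, 178.9] [[0.495, 0.273, -0.004], [0.616, 0.329, 0.031]]
jar [121.3, 164.6] [[0.583, 0.452, 0.005], [0.642, 0.509, 0.095]]
bottle [400.3, 155.2] [[0.588, -0.513, 0.006], [0.646, -0.464, 0.172]]
```

View pics/i.png

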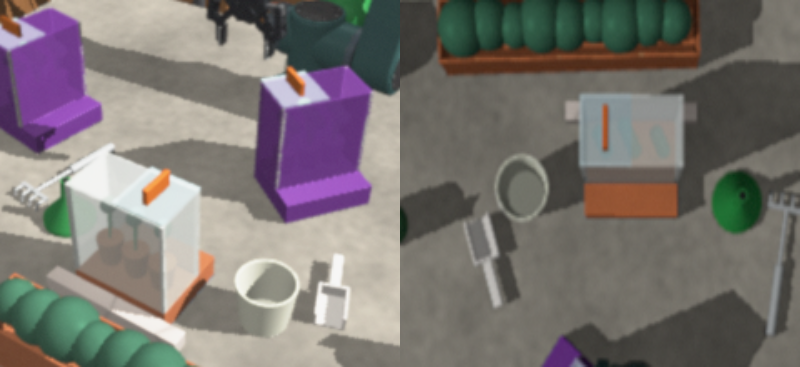

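The picture shows the planter upright against the ledge, with the fin on the left half and the bystanders in place. Planter is about (0.714, 0.008, -0.03) against bay (0.7145, 0.007, -0.025), and the robot is clear. Handing in.

```bash
python3 -c "
from cell import *
print(sign_off())"
```

```text
the job is handed in; nothing more can be done
None
```

The door is shut and the planter stands on the blue tile against the ledge. I handed the job in at about 13 s of the 61 s allowed; sign-off reports no verdict.

**What I did:** I nudged the orange fin with closed fingertips until about 3 N showed the end stop. Then I pushed low on the front of the base with both open fingers, correcting the sideways offset and the turn on the way. At the ledge the force rose to 12 N with almost no further motion. The arm then backed off and rose clear.

**Last checks (top camera):**

| Check | Measured | Limit |
|---|---|---|
| Distance from its place, towards the ledge | under 1 mm | 12 mm |
| Sideways from the tile's centre | about 1–2 mm | 20 mm |
| Angle to the ledge | about 0.01 rad | 0.10 rad |
| Door fin from fully shut | about 2 mm (0.6 mm just after shutting) | 6 mm |

- **Upright:** I judged this from the picture and from the step's even height of about 44.5 mm; I did not measure the tilt directly.
- **Bystanders:** The pot, funnel, scoop, jar and bottle read within about 6 mm of where they started. One edge of the rake's outline read about 15 mm different. The network's outline of it is rough, the rake looks unmoved in the picture, and the arm was not near it at slab level.
- **Final bay check:** The planter now hides the tile and most of the ledge, so the bay pose comes from earlier pictures.

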